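# Take the depth of a heating block's bore with a depth rod

### The job

Take the depth of the wide bore in the aluminium heating block with the depth rod that hangs in the fork stand: lift the rod so that its flange clears the fork's lips, draw it out of the open front, lower it upright into the bore until its tip stands on the bottom, the block's face pushing the sliding stop up the rod, and hold it there for a second. Then hang the rod back in the fork, its flange down behind the lips, with the stop still where the block left it, and let go. Leave the bottle, the timer and the tube where they stand.

Things in the scene. Friction and masses are not known exactly. Their poses are not given: they have to be found in the camera images.
- depth_rod: Steel depth rod, upright, 176 mm long, about 200 g. Origin at its lower tip, z up along it. Shank 12 mm thick from 0 to 120 mm; round flange 40 mm wide from 120 to 126 mm; above it a dark grey square handle 26 x 26 mm to 176 mm, sides parallel to the rod's x and y. It hangs loosely in the fork, tip 12 mm above the bench, yaw within 0.1 rad of the stand's.
- rod_tip (a point): Centre of the rod's lower tip (the rod's origin).
- rod_handle (a point): Point to grip on the rod's axis, 152 mm above the tip, 26 mm above the flange's top and 24 mm below the handle's top.
- rod_flange (a point): Centre of the flange's underside, on the rod's axis, 120 mm above the tip.
- depth_stop (a joint): Height of the sliding stop's underside above the rod's tip, in m (0 to 0.1); starts at 0.015 to 0.035. The stop is a dark steel collar 34 mm wide, 14 mm high, round the shank; it slides with about 3 N of friction and stays where it is left. Wider than the bore and the fork's slot: the block's top pushes it up as the rod goes down.
- stop_face (a point): Centre of the stop's underside, on the rod's axis.
- fork_stand: Fixed aluminium fork stand on a dark steel foot 130 x 110 x 6 mm. Origin on the bench straight under the seat; its -x side is the open front, roughly facing the robot (yaw within 0.35). Level plate 80 mm wide (y), 6 mm thick, top 132 mm above the bench, x = -32 to +71 mm, held by a post at x = 50 to 70 mm that ends under it. Only the lips and 3 mm screw heads rise above the plate.
- fork_seat (a point): Seat, at the height of the plate's top: where the centre of the flange's underside belongs, the flange bearing on both sides of the slot. The slot is 18 mm wide, open at the front, from x = -32 to +9 mm of the stand. Lips 6 mm high stand along the plate's front edge on both sides of the slot, x = -32 to -27 mm.
- heat_block: Fixed aluminium heating block, 85 x 135 mm (x, y) seen from above; its top stands 60 to 90 mm above the bench, different each time (it is let down through its base plate). Origin at the block's centre, 90 mm below its top face, z up. It has one wide bore of 20 mm diameter at x = 0, y = +30 mm, and six narrow wells of 10 mm at the other end, which the rod is not meant for.
- block_base: Dark steel base plate of the block, 125 x 165 x 12 mm, fixed, same yaw as the block; origin at the centre of its underside on the bench.
- bore_mouth (a point): Centre of the wide bore's mouth, in the plane of the block's top face. The bore is vertical.
- bore_floor (a point): Centre of the wide bore's flat bottom (the top of the base plate, 12 mm above the bench). The depth is the mouth's height over this, 48 to 78 mm.
- amber_bottle: Bystander: brown reagent bottle with black cap, 55 mm in diameter, 119 mm high; origin at the centre of its underside.
- lab_timer: Bystander: white lab timer, 43 x 66 x 57 mm; origin at the centre of its underside.
- tube: Bystander: clear 50 ml tube with blue cap standing on its skirt, 34 mm in diameter, 114 mm high; origin at the centre of its underside.
Mind the look-alikes: they are no part of the job. Of the things that look like the block_base, the larger one is meant. There is more than one size of the depth_rod; the job needs the larger.

How it is judged:
By the outcome, as a careful person would: the job done as asked, in the order asked, and still so for the second after the job is handed in, with the robot touching nothing.
It also fails if it takes over 67 s, if anything falls off the work surface, if the arm or the gripper's body presses on something with over 40 N, if the wrist force passes 120 N, or if a joint passes its speed limit or range.

### The arm

A 6-joint arm with a two-finger parallel gripper is mounted at the origin on a cart in front of the work surface, level with it; the furniture and walls round the work are solid. World frame = base frame: x ahead of the robot, y to its left, z up, the work surface at z = 0. Lengths are in m, angles in rad, forces in N, time in s.
With the tool pointing down it reaches from about 0.2 to 0.875 m from the base axis. Payload 3.4 kg.
Tool frame: the origin (TCP) lies between the finger pads; the fingertips stand 25 mm ahead of it and the grasp point (between the pads) lies 6 mm ahead of it (r.nose_length is the z of the fingertips in the tool frame, in m); z points along the fingers, y is the line along which they close (so a half turn about z gives the same grasp; the last joint's range is limited). The gripper opens to 94 mm and grips with 3 to 60 N. Pads are 16 mm wide; open, the fingers measure 119 mm over their backs; the gripper's body (75 mm by 177 mm) begins 78 mm behind the grasp point.
Start: joints at [0.987, 0.276, 1.505, -0, 1.361, -0.121], TCP at [0.257, 0.515, 0.192] pointing down, gripper open.
Joint ranges: [-2.89, 2.89], [-0.75, 2.08], [0.22, 2.7], [-1.18, 4.32], [0.11, 2.71], [-2.7, 2.7]. Speed limits (rad/s): [2.57, 2.57, 3.14, 3.14, 3.14, 3.14].

### API

Orientations are given as a unit quaternion [w, x, y, z].
In Python, from plant import r, gripper_to, inverse_kinematics, vision, models, telemetry gives the robot as it stands. Calls block until the motion is done:
- r.move_to(position, orientation): joint-space move of the TCP to a pose.
- r.move_l(position, rot=None, vel=0.15, guard=None): straight line of the TCP; rot=None keeps the orientation; vel is the mean speed in m/s. With guard (N) it stops when the force on the tool has changed by that much, and returns True; else False.
- r.movej(angles): joint-space move.
- gripper_to(opening, f_grip=None): finger opening in m; f_grip is the grip in N (None keeps the last); returns when the fingers have stopped.
- r.hold(seconds).
- inverse_kinematics(position, orientation): joint angles nearest the present ones, or None.
- vision.snapshot(name): name is "scene" or "top" or "wrist"; returns the picture (384x512x3 uint8, red, green, blue); there is no depth.
- vision.get_calibration(name): a dict with "fx", "fy", "cx", "cy" (pixels), "position" and "orientation" of the camera in the world. Camera axes: x right, y down, z forward; pixel columns grow to the right and rows downward; lengths in m; the calibration is good to about 2 mm. A picture is of the moment at which its call begins: read the wrist's pose just before it. get_calibration takes no time and is no camera call; for the wrist camera it gives the pose at the moment of the call.
A pose or a line that the arm cannot do raises r.PlanningError and nothing moves.
- r.sign_off(): hands the job in; it is judged then, once.
Trained networks look in the newest picture that a camera, given by its name, has taken for a name from the list of things; names that differ only in an ending like _2 or _b are one class to them, and where a whole thing is asked for, a point or a joint stands for the part that bears it (a point fixed in the world has none). Each returns a list of dicts, best first, with "score" (0 to 1); they miss things now and then, are a little off and sometimes report something else, mostly with a low value. They report only what shows in the picture. A call takes as long as a camera call. They do not tell look-alikes from the thing itself.
- models.boxes_of(thing, camera): "at" ([x, y, z] in m, in world coordinates, good to about 4 mm: the middle of the surface that is visible of it).
- models.regions_of(thing, camera): "pixels" (384x512 bool, what is visible of it).
- models.mark_of(thing, camera): "at" ([x, y, z] in m, in world coordinates, good to about 4 mm: a listed point, or the origin of a listed thing).
Readings, each from a call of its own:
- telemetry.current_t(): time.
- telemetry.current_joints(): joint angles.
- telemetry.current_dq(): joint speeds.
- telemetry.current_joint_efforts(): joint torques, N m.
- telemetry.current_ee_pos(): TCP position.
- telemetry.current_tool_rot(): TCP orientation.
- telemetry.current_wrist_force(): force on the tool from outside, world axes, zero at the start.
- telemetry.current_torque(): the same for the moment, N m.
- telemetry.current_opening(): finger opening in m.
- telemetry.current_finger_force(): force on a finger pad.
Only numpy, scipy, OpenCV 4.12 (cv2) and the standard library are available. Lean on these libraries where they do the work, as an engineer would, in place of code of your own. Each camera call takes 0.05 s, during which the arm holds its last target. There are 200 camera calls.

## Working session

There is one attempt and no reset: what is moved stays moved. The work goes in short steps, each a Python script; the robot and the scene stay as the last script left them, time stands still between calls to the robot, and variables do not carry over. Pictures are saved under pics/ and viewed, at most 10 in all, crops included, and the job is handed in when it is done.

```bash
ls; mkdir -p pics; python3 - <<'E'
from plant import r, vision, models, telemetry
import cv2, numpy as np
ims=[]
for c in ("scene","top"):
    im=vision.snapshot(c); cv2.imwrite(f"pics/{c}0.png",im[:,:,::-1])
    print(c,vision.get_calibration(c))
    for t in ("depth_rod","rod_tip","rod_handle","rod_flange","stop_face","fork_stand","fork_seat","heat_block","block_base","bore_mouth","amber_bottle","lab_timer","tube"):
        print(t,[(np.round(d["at"],4).tolist(),round(d["score"],2)) for d in models.mark_of(t,c)[:4]])
print(telemetry.current_t())
E
```

```text
pics
scene {'fx': 361.57449675048076, 'fy': 361.57449675048076, 'cx': 262.9206004226153, 'cy': 187.3163515859123, 'position': array([0.2863671 , 0.43739179, 0.74710669]), 'orientation': array([ 0.06715083, -0.19586712,  0.91676315, -0.34157306])}
depth_rod [([0.5412, -0.1751, 0.0133], 0.83), ([0.5173, -0.3019, -0.0018], 0.53)]
rod_tip [([0.548, -0.1778, 0.0096], 0.89), ([0.5176, -0.3044, 0.0], 0.5)]
rod_handle [([0.5469, -0.177, 0.1655], 0.9), ([0.516, -0.3052, 0.1143], 0.5)]
rod_flange [([0.5476, -0.183, 0.1338], 0.89), ([0.5181, -0.3, 0.09], 0.58)]
stop_face [([0.5443, -0.1794, 0.032], 0.69), ([0.5186, -0.3049, 0.0014], 0.61)]
fork_stand [([0.5472, -0.182, -0.0029], 0.81)]
fork_seat [([0.5421, -0.1779, 0.1306], 0.95), ([0.543, -0.1784, 0.0135], 0.67), ([0.5472, -0.1808, 0.1333], 0.26)]
heat_block [([0.5655, 0.1433, -0.029], 0.73)]
block_base [([0.3323, -0.1861, 0.0005], 0.58)]
bore_mouth [([0.5533, 0.1688, 0.0638], 0.86)]
amber_bottle [([0.7104, -0.0117, -0.0015], 0.76)]
lab_timer [([0.4512, -0.021, -0.0031], 0.72)]
tube [([0.724, 0.0744, 0.0021], 0.86)]
top {'fx': 437.027430087400
[... 530 characters left out ...]
0.74), ([0.5475, -0.1782, 0.1312], 0.67), ([0.5191, -0.31, 0.0943], 0.59)]
stop_face [([0.5166, -0.3051, -0.0026], 0.6)]
fork_stand [([0.5445, -0.1797, -0.0021], 0.79)]
fork_seat [([0.5486, -0.1823, 0.1322], 0.61)]
heat_block [([0.5702, 0.1458, -0.0295], 0.83), ([0.5478, -0.1797, 0.1299], 0.44), ([0.4497, -0.0247, -0.0014], 0.27)]
block_base [([0.5695, 0.1465, -0.0002], 0.88), ([0.3309, -0.189, -0.0037], 0.65)]
bore_mouth [([0.5513, 0.1691, 0.0628], 0.69)]
amber_bottle [([0.721, 0.0756, -0.0015], 0.66), ([0.7112, -0.0134, -0.0002], 0.57), ([0.5678, 0.1451, -0.0283], 0.51)]
lab_timer [([0.454, -0.027, -0.0034], 0.82)]
tube [([0.5477, -0.1791, 0.1658], 0.7), ([0.717, 0.0749, 0.001], 0.67)]
1.4
```

```bash
python3 - <<'E'
import cv2,numpy as np
a=cv2.imread("pics/scene0.png");b=cv2.imread("pics/top0.png")
print(cv2.imwrite("pics/both.png",np.vstack([cv2.resize(a,(800,600))])))
c=b[40:340,100:460]
cv2.imwrite("pics/topc.png",cv2.resize(b[20:260,120:440],(800,600),interpolation=cv2.INTER_CUBIC))
E
```

```text
True
```

View pics/both.png

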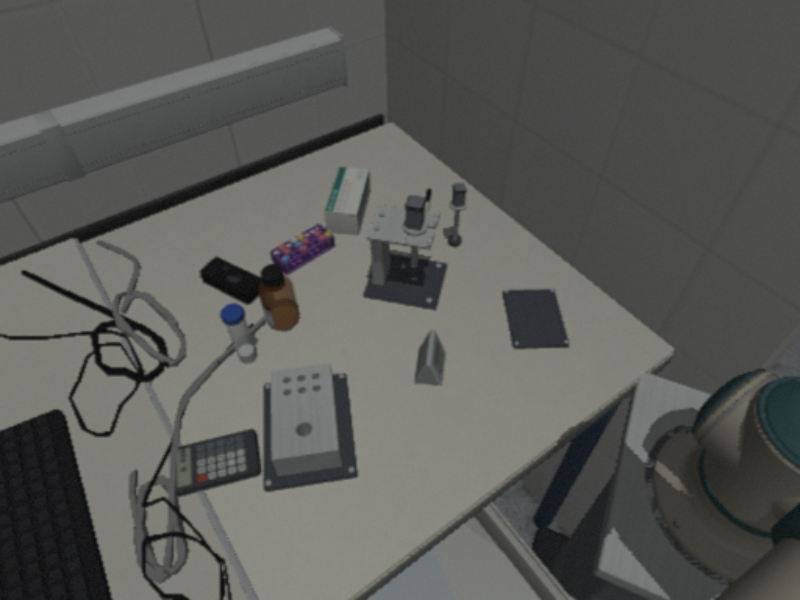

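View pics/topc.png

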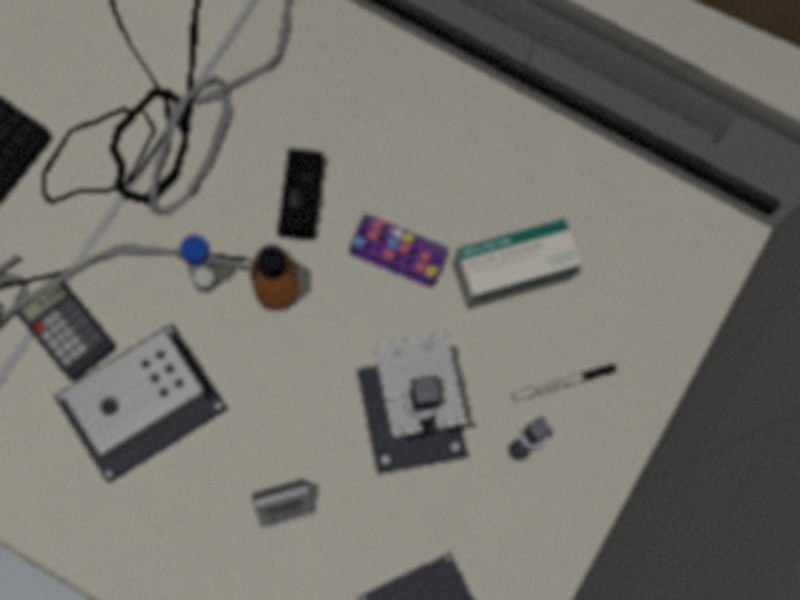

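The larger rod is the one in the fork, at scene-view pixel (415,212) and top-crop (427,390). The small look-alike stands free at (457,205) / (530,438). The block on the larger base is at (305,420), and the bare plate at (535,318) is the other look-alike. I'll fly the wrist camera over the bore and then the fork to confirm and measure.

```bash
cat > h.py <<'E'
from plant import r, gripper_to, inverse_kinematics, vision, models, telemetry
import cv2, numpy as np
from scipy.spatial.transform import Rotation as R
def quat(yaw): 
    q=(R.from_euler('z',yaw)*R.from_matrix(np.diag([1,-1,-1.]))).as_quat(); return np.r_[q[3],q[:3]]
def Rc(c): q=c["orientation"]; return R.from_quat([q[1],q[2],q[3],q[0]]).as_matrix()
def ray(c,u,v,z):
    d=Rc(c)@[(u-c["cx"])/c["fx"],(v-c["cy"])/c["fy"],1]; p=c["position"]; return p+d*(z-p[2])/d[2]
def proj(c,P):
    p=Rc(c).T@(np.array(P)-c["position"]); return [c["fx"]*p[0]/p[2]+c["cx"],c["fy"]*p[1]/p[2]+c["cy"]]
def marks(ts,c):
    for t in ts: print(t,[(np.round(d["at"],4).tolist(),round(d["score"],2)) for d in models.mark_of(t,c)[:3]])
E
python3 - <<'E'
from h import *
import pickle
c=vision.get_calibration("top")
f=lambda u,v,z:ray(c,120+u/2.5,20+v/2.5,z)[:2]
for a,b in (((391,437),(376,345)),((468,425),(455,340))):
    d=f(*b,.132)-f(*a,.132); print("stand yaw",np.arctan2(d[1],d[0]))
d=f(108,405,.063)-f(168,383,.063)
w=vision.get_calibration("wrist"); p=telemetry.current_ee_pos(); q=telemetry.current_tool_rot()
Rt=R.from_quat([q[1],q[2],q[3],q[0]]).as_matrix()
off=Rt.T@(w["position"]-p); print("cam in tool",off,"\n",Rt.T@Rc(w),w["fx"])
yaw=0.0
def look(x,y,z,name):
    global w
    Ry=R.from_quat(np.r_[quat(yaw)[1:],quat(yaw)[0]]).as_matrix()
    o=Ry@off; P=np.array([x-o[0],y-o[1],z])
    r.move_to(P,quat(yaw)); w=vision.get_calibration("wrist")
    im=vision.snapshot("wrist"); cv2.imwrite(f"pics/{name}.png",im[:,:,::-1]); pickle.dump(w,open(f"pics/{name}.pkl","wb"))
look(.552,.169,.27,"wb"); marks(["bore_mouth","heat_block"],"wrist"); print([proj(w,[.552,.169,.063])])
look(.547,-.18,.36,"wf"); marks(["rod_handle","rod_flange","fork_seat","fork_stand"],"wrist"); print(proj(w,[.547,-.18,.188]))
print(telemetry.current_t())
a=cv2.imread("pics/wb.png");b=cv2.imread("pics/wf.png")
cv2.imwrite("pics/wbv.png",cv2.resize(a,(800,600)));cv2.imwrite("pics/wfv.png",cv2.resize(b,(800,600)))
E
```

```text
stand yaw 0.15906095777370544
stand yaw 0.13586327585551436
cam in tool [ 0.07868579  0.00075718 -0.19253089] 
 [[-6.29377380e-04 -9.61764150e-01 -2.73878300e-01]
 [ 9.99999107e-01 -9.28127756e-04  9.61241487e-04]
 [-1.17868165e-03 -2.73877450e-01  9.61763876e-01]] 325.3546738918968
bore_mouth []
heat_block [([0.5681, 0.1433, -0.0276], 0.61)]
[[np.float64(256.45898747128103), np.float64(106.56622346761098)]]
rod_handle [([0.521, -0.3023, 0.1143], 0.9), ([0.548, -0.1767, 0.1638], 0.57)]
rod_flange [([0.544, -0.1816, 0.133], 0.65), ([0.5184, -0.3025, 0.0916], 0.6)]
fork_seat [([0.5416, -0.1801, 0.1309], 0.72)]
fork_stand [([0.5445, -0.1786, -0.0048], 0.64), ([0.5437, -0.1786, 0.1284], 0.54)]
[np.float64(257.1530257690114), np.float64(107.06281858621641)]
4.8083
```

View pics/wbv.png

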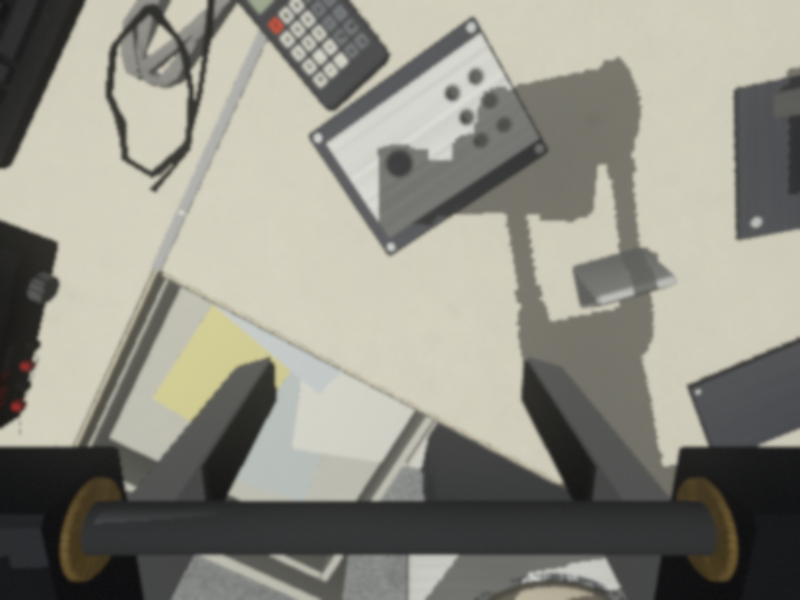

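View pics/wfv.png

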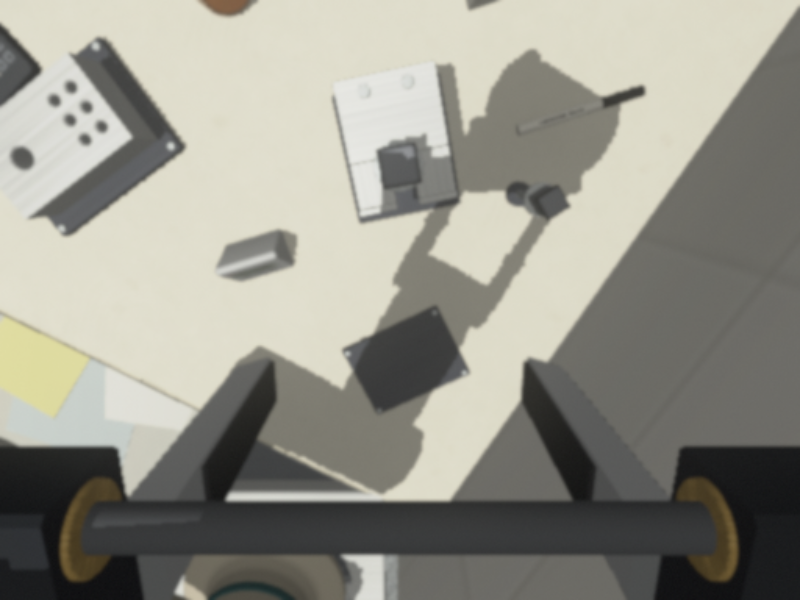

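The crops confirm it. The fork's handle is at (400,167) with the small rod separate at (545,200), and the wide bore is at (399,163) in the other view. I'll take one enlarged crop of each for yaw and centres.

```bash
python3 - <<'E'
import cv2,numpy as np
a=cv2.imread("pics/wf.png")[30:150,205:305];b=cv2.imread("pics/wb.png")[85:125,235:275]
A=cv2.resize(a,(500,600),interpolation=cv2.INTER_CUBIC);B=cv2.resize(b,(300,300),interpolation=cv2.INTER_CUBIC)
o=np.zeros((600,800,3),np.uint8);o[:,:500]=A;o[:300,500:]=B
cv2.imwrite("pics/crop.png",o)
g=cv2.cvtColor(b,cv2.COLOR_BGR2GRAY);n,l,s,ce=cv2.connectedComponentsWithStats((g<85).astype(np.uint8))
print(g.min(),s,ce+[235,85])
E
```

```text
61 [[   0    0   40   40 1401]
 [  13   12   15   16  199]] [[254.41755889 104.53033547]
 [255.08040201 104.28643216]]
```

View pics/crop.png

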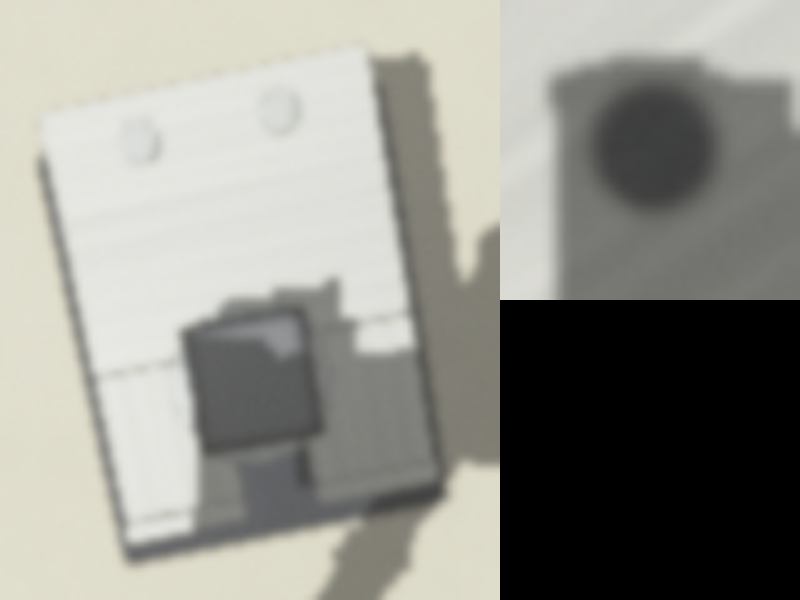

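```bash
python3 - <<'E'
from h import *
import pickle
w=pickle.load(open("pics/wf.pkl","rb"));b=pickle.load(open("pics/wb.pkl","rb"))
f=lambda u,v,z:ray(w,205+u/5-.4,30+v/5-.4,z)[:2]
BL,BR,FR,FL=f(42,115,.132),f(368,48,.132),f(441,480,.138),f(127,545,.138)
for d,o in ((BL-FL,0),(BR-FR,0),(BL-BR,np.pi/2),(FL-FR,np.pi/2)): print(np.hypot(*d),np.arctan2(d[1],d[0])-o)
yaw=np.arctan2(*(BL+BR-FL-FR)[::-1]);e=np.array([np.cos(yaw),np.sin(yaw)])
print(yaw,"seat",(FL+FR)/2+.032*e,(BL+BR)/2-.071*e)
H=[f(183,330,.188),f(298,308,.188),f(322,430,.188),f(208,450,.188)]
c=np.mean(H,0);d=H[0]+H[1]-H[2]-H[3];d2=H[0]+H[3]-H[1]-H[2]
print("handle",c,np.hypot(*d)/2,np.hypot(*d2)/2,"yaw",np.arctan2(d[1],d[0]),np.arctan2(d2[1],d2[0])-np.pi/2)
print("bore",[ray(b,255.08,104.29,z) for z in (.06,.064,.068)])
for ya in (.1,.15,.2):
  for k in (0,np.pi/2,-np.pi/2):
    print(ya,k,*[None if (s:=inverse_kinematics(P,quat(ya+k))) is None else np.round(s,2) for P in ([*c,.17],[.552,.169,.17])])
E
```

```text
0.1025818926724312 0.18319525093138742
0.10136833157880822 0.19633566948619807
0.0788426064767596 0.18658620187211516
0.08018797520209142 0.20177346323601797
0.18972636505646587 seat [ 0.54783981 -0.17940351] [ 0.54683115 -0.17959721]
handle [ 0.54849645 -0.17784151] 0.025662786408964994 0.025062394955719127 yaw 0.20811830296266953 0.17517474374971176
bore [array([0.55459322, 0.17063388, 0.06      ]), array([0.55458713, 0.1706326 , 0.064     ]), array([0.55458104, 0.17063132, 0.068     ])]
0.1 0 [-0.43  0.29  1.54 -0.    1.31  1.04] [ 0.18  0.29  1.54 -0.    1.31  1.65]
0.1 1.5707963267948966 [-0.43  0.29  1.54 -0.    1.31 -0.53] [ 0.18  0.29  1.54 -0.    1.31  0.08]
0.1 -1.5707963267948966 [-0.43  0.29  1.54 -0.    1.31  2.61] None
0.15 0 [-0.43  0.29  1.54 -0.    1.31  0.99] [ 0.18  0.29  1.54 -0.    1.31  1.6 ]
0.15 1.5707963267948966 [-0.43  0.29  1.54 -0.    1.31 -0.58] [ 0.18  0.29  1.54 -0.    1.31  0.03]
0.15 -1.5707963267948966 [-0.43  0.29  1.54 -0.    1.31  2.56] None
0.2 0 [-0.43  0.29  1.54 -0.    1.31  0.94] [ 0.18  0.29  1.54 -0.    1.31  1.55]
0.2 1.5707963267948966 [-0.43  0.29  1.54 -0.    1.31 -0.63] [ 0.18  0.29  1.54 -0.    1.31 -0.02]
0.2 -1.5707963267948966 [-0.43  0.29  1.54 -0.    1.31  2.51] None
```

```bash
python3 - <<'E'
from h import *
ya=.19;e=np.array([np.cos(ya),np.sin(ya),0])
G=np.array([.5482,-.1783,.170])
gripper_to(.06)
r.move_to(G+[0,0,.09],quat(ya))
print("guard",r.move_l(G,vel=.08,guard=8))
f0=telemetry.current_wrist_force()
gripper_to(.0,f_grip=40)
print(telemetry.current_opening(),telemetry.current_finger_force(),telemetry.current_wrist_force()-f0,telemetry.current_ee_pos())
r.move_l(G+[0,0,.013],vel=.05,guard=20)
print(telemetry.current_wrist_force()-f0)
print("draw",r.move_l(G+[0,0,.013]-.075*e,vel=.06,guard=6), telemetry.current_wrist_force()-f0)
print(telemetry.current_ee_pos(),telemetry.current_t())
im=vision.snapshot("scene"); cv2.imwrite("pics/s1.png",im[:,:,::-1]); marks(["rod_tip","rod_flange","rod_handle","stop_face"],"scene")
cv2.imwrite("pics/s1v.png",cv2.resize(im[100:250,200:400,::-1],(800,600)))
E
```

```text
guard False
0.025122309804210603 39.97184157371521 [ 0.94716103 -0.18443407  1.17678486] [ 0.54818626 -0.17817995  0.17008302]
[ 0.13149835 -0.80170759 -1.91444407]
draw False [ 0.01688403 -1.1641069  -2.21909204]
[ 0.47493868 -0.19244598  0.18298103] 9.8083
rod_tip [([0.4788, -0.1896, 0.0237], 0.9), ([0.5192, -0.3027, -0.0004], 0.41)]
rod_flange [([0.4752, -0.1984, 0.1426], 0.65), ([0.4757, -0.1922, 0.024], 0.59), ([0.5157, -0.3026, 0.0916], 0.55)]
rod_handle [([0.4719, -0.1884, 0.1766], 0.84), ([0.5167, -0.305, 0.1124], 0.62)]
stop_face [([0.4721, -0.1949, 0.0453], 0.53), ([0.5188, -0.3037, 0.004], 0.51)]
```

View pics/s1v.png

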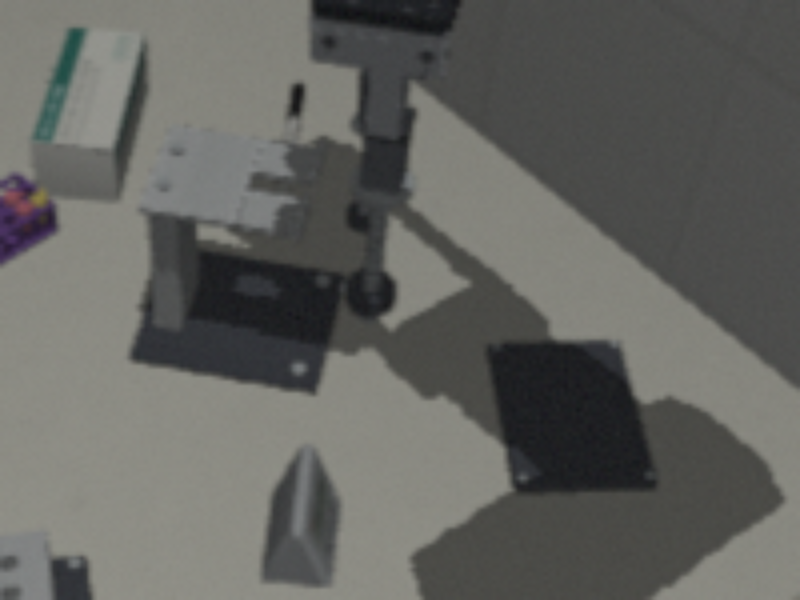

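```bash
python3 - <<'E'
from h import *
ya=.19;e=np.array([np.cos(ya),np.sin(ya),0])
B=np.array([.554,.170,.158]) # + tip height
p=telemetry.current_ee_pos()
r.move_l([p[0],p[1],.253],vel=.12)
r.move_l(B+[0,0,.095],vel=.18)
r.hold(.3); f0=telemetry.current_wrist_force()
im=vision.snapshot("scene"); cv2.imwrite("pics/s2.png",im[:,:,::-1]); marks(["rod_tip"],"scene")
hit=r.move_l(B+[0,0,.046],vel=.05,guard=5)
p=telemetry.current_ee_pos();print("stage1",hit,p,p[2]-.158,telemetry.current_wrist_force()-f0)
if not hit:
    hit=r.move_l(B+[0,0,.016],vel=.03,guard=15)
    print("stage2",hit,telemetry.current_ee_pos()[2]-.158,telemetry.current_wrist_force()-f0,telemetry.current_torque())
    if not hit:
        hit=r.move_l(B+[0,0,.006],vel=.01,guard=8)
        print("stage3",hit,telemetry.current_ee_pos()[2]-.158,telemetry.current_wrist_force()-f0)
print(telemetry.current_t())
im=vision.snapshot("scene"); cv2.imwrite("pics/s3.png",im[:,:,::-1])
marks(["rod_tip","rod_flange","stop_face","bore_mouth"],"scene")
cv2.imwrite("pics/s3v.png",cv2.resize(im[200:320,130:290,::-1],(800,600)))
E
```

```text
rod_tip [([0.5574, 0.1735, 0.096], 0.59), ([0.5174, -0.3011, -0.0012], 0.53)]
stage1 False [0.5543141  0.17003926 0.20442386] 0.04642386067122101 [-0.85877574  0.31222437 -1.054206  ]
stage2 False 0.015672905174225593 [-0.9320044   1.00560719 -0.51772306] [ 0.01425689  0.01237536 -0.0067864 ]
stage3 True 0.011889772074487298 [-1.45096603 -0.35399616  5.10402349]
16.2667
rod_tip [([0.5201, -0.3, -0.0002], 0.5)]
rod_flange [([0.516, -0.3046, 0.0924], 0.76), ([0.5529, 0.1675, 0.1299], 0.64)]
stop_face [([0.5509, 0.1684, 0.0675], 0.7), ([0.5186, -0.3022, 0.0046], 0.47)]
bore_mouth [([0.5576, 0.1715, 0.0621], 0.89), ([0.5459, 0.1707, 0.0136], 0.25)]
```

View pics/s3v.png

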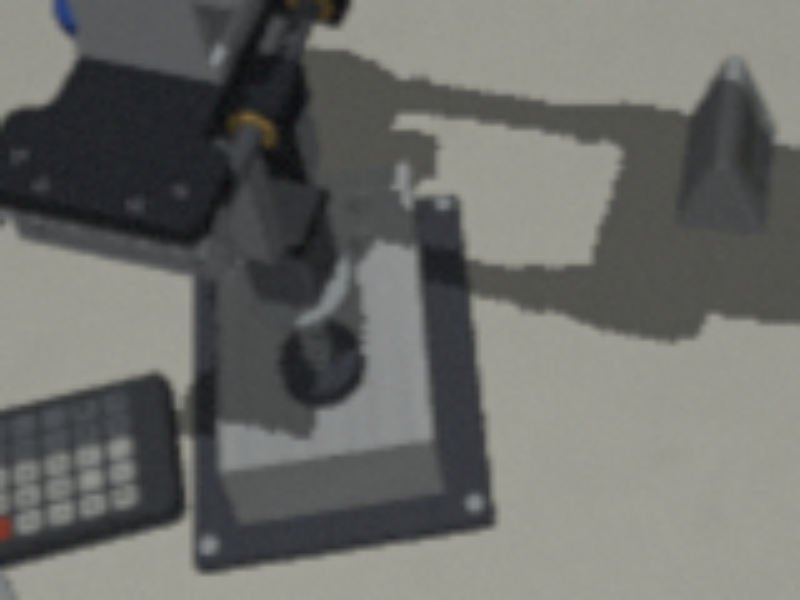

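The tip stands on the floor (11.9 mm) and the stop has been pushed up by the block face. I'll hold, then bring it back.

```bash
python3 - <<'E'
from h import *
ya=.19;e=np.array([np.cos(ya),np.sin(ya),0])
B=np.array([.554,.170,.158]); G=np.array([.5477,-.1787,.170])
r.hold(1.6); print("held",telemetry.current_ee_pos()[2]-.158,telemetry.current_wrist_force())
p=telemetry.current_ee_pos()
r.move_l([p[0],p[1],.253],vel=.06)
D=G-.075*e
r.move_l([D[0],D[1],.253],vel=.18)
r.move_l(D+[0,0,.013],vel=.1); r.hold(.3)
im=vision.snapshot("scene"); marks(["rod_tip","rod_flange","stop_face"],"scene")
f0=telemetry.current_wrist_force()
hit=r.move_l(G+[0,0,.013],vel=.05,guard=6)
print("in",hit,telemetry.current_ee_pos(),telemetry.current_wrist_force()-f0)
if not hit:
    hit=r.move_l(G+[0,0,-.001],vel=.02,guard=4)
    print("down",hit,telemetry.current_ee_pos(),telemetry.current_wrist_force()-f0)
print(telemetry.current_t())
im=vision.snapshot("scene"); cv2.imwrite("pics/s4.png",im[:,:,::-1])
cv2.imwrite("pics/s4v.png",cv2.resize(im[110:230,200:360,::-1],(800,600)))
E
```

```text
held 0.01187377050551211 [-0.12221664  1.66184672  5.75845454]
rod_tip [([0.4735, -0.1931, 0.0234], 0.84), ([0.5204, -0.3026, 0.0017], 0.49)]
rod_flange [([0.4725, -0.1967, 0.1476], 0.97), ([0.4516, -0.025, -0.0018], 0.71), ([0.5205, -0.3018, 0.0915], 0.57)]
stop_face [([0.4714, -0.1962, 0.0804], 0.59), ([0.5171, -0.2985, 0.0034], 0.46), ([0.5431, -0.1791, 0.1326], 0.21)]
in False [ 0.54740614 -0.17874944  0.18306429] [-0.19813455  0.51196548 -0.44243028]
down True [ 0.54741274 -0.17850694  0.1700206 ] [-0.40999281  0.49910564  6.75992283]
25.5
```

View pics/s4v.png

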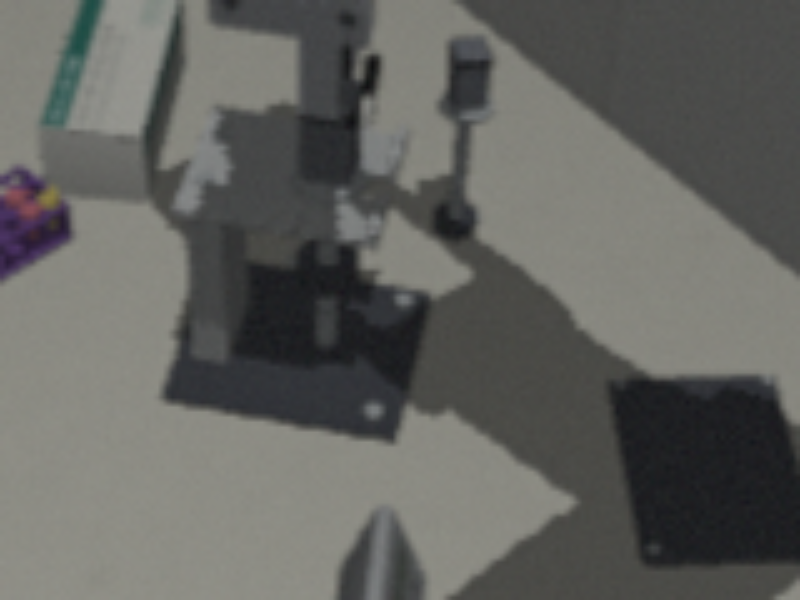

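The rod is seated at its original height with the stop up the shank. Releasing now.

```bash
python3 - <<'E'
from h import *
gripper_to(.06); r.hold(.2)
p=telemetry.current_ee_pos()
r.move_l([p[0],p[1],.27],vel=.1)
r.move_to([p[0]-.14,p[1]-.01,.33],quat(.19)); r.hold(.5)
im=vision.snapshot("scene"); marks(["rod_tip","rod_flange","stop_face","rod_handle"],"scene")
cv2.imwrite("pics/s5v.png",cv2.resize(im[110:230,200:360,::-1],(800,600)))
print(telemetry.current_t())
E
```

```text
rod_tip [([0.549, -0.1782, 0.0109], 0.79), ([0.5209, -0.3011, 0.0023], 0.77), ([0.5431, -0.1783, -0.0033], 0.37)]
rod_flange [([0.5461, -0.1818, 0.1319], 0.89), ([0.5152, -0.3019, 0.0921], 0.67)]
stop_face [([0.5191, -0.3022, 0.0043], 0.63), ([0.5477, -0.1806, 0.0652], 0.61)]
rod_handle [([0.545, -0.1774, 0.1662], 0.82), ([0.5165, -0.3062, 0.1165], 0.66)]
29.0333
```

View pics/s5v.png

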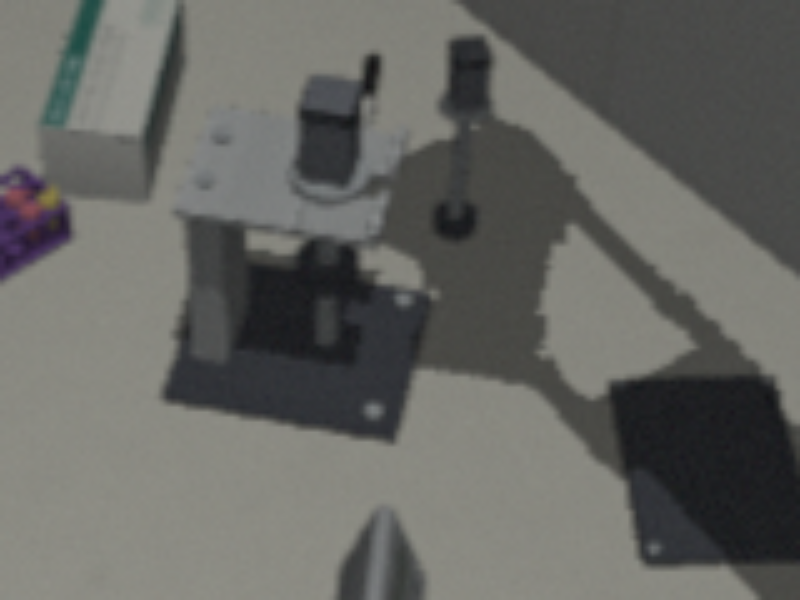

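The rod hangs upright in the fork, flange behind the lips, with the stop at about 0.053 m up the shank and the arm clear.

```bash
python3 -c "
from plant import r; print(r.sign_off())"
```

```text
the job is handed in; nothing more can be done
None
```

The job is handed in after about 29 s on the robot's clock: the bore reads roughly 51–54 mm deep (camera estimate from the stop's position), the rod stood on the bottom for 1.6 s, and it now hangs back in the fork, released, with the stop where the block left it.

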